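Unbolt the sample case with its spring catch held down

TASK

Unbolt the sample case: press the long spring catch bar down with one fingertip and, keeping it down, push the bolt's upright tab with the other fingertip until the bolt is fully drawn back out of the keeper on the lid. Then let the catch spring back up behind the bolt's arm and take the hand away. Do not let the catch up while the bolt is part-way, and leave the vial, tube rack and pipette where they are.

Things in the scene. Friction and masses are not known exactly. Their poses are not given: they have to be found in the camera images.
- case: White sample case fixed on the bench, flat top 70 mm above it. Origin on the bench under the bolt mechanism, z up, +y = the way the bolt is drawn back to unlock. Case spans x -100 to 140, y -250 to 110 mm; grey lid at y -245 to -55 mm. Steel keeper on the lid at x 9 to 49, y -79 to -67 mm, 81 mm above the bench. The mechanism is on the fixed part.
- catch_top (a point): Middle of the flat top of the spring catch, a steel bar 30 mm wide (x), 105 long (y, along the bolt's travel), 6 thick, at case x -29, y 2.5, 92 mm above the bench when up. Axes as the case's; moves with it. Sinks level wherever pressed: 2.2 N starts it, 5.2 N holds it fully (10 mm) down. Fingertips slide along it. Two side teeth block the bolt's arm at both ends of the travel unless pressed 6 mm.
- catch (a joint): How far the catch bar is pressed down, m: 0 up, 0.010 fully down; from 0.006 on the bolt is free.
- tab_top (a point): Top middle of the bolt's upright steel thumb tab, 34 mm wide (x), 10 thick (y), top 109 mm above the bench; at case x 29 mm (58 mm from the catch bar, centre to centre), y 0 locked, 45 mm drawn back. Axes as the case's; moves with it. Push its -y face: on that side nothing is higher than 75 mm for 60 mm. A thin arm (81 to 86 mm high) runs from it to the catch bar.
- bolt (a joint): Travel of the bolt along the case's +y, m: 0 locked (nose in the keeper), 0.045 fully drawn back (end stop). It slides with about 1.5 N of friction and stays where it is left. With the catch up it has 2 mm of play. Once past 0.041 the catch can rise behind its arm.
- vial: Loose amber glass vial with white cap, 26 mm diameter, 45 mm high, standing on the case's top beyond the bolt; origin under its base. Leave alone.
- tube_rack: Loose orange tube rack, 200 by 90 by 45 mm, on the bench; origin under its base, x along its length. Leave alone.
- pipette: Loose pipette, 260 mm long, lying on the bench along its x axis, tip to +x, 26 mm high; origin on the bench near its middle. Leave alone.

How it is judged:
By the outcome, as a careful person would: the job done as asked, in the order asked, and still so for the second after the job is handed in, with the robot touching nothing.
It also fails if it takes over 32 s, if anything falls off the work surface, if the arm or the gripper's body presses on something with over 40 N, if the wrist force passes 120 N, or if a joint passes its speed limit or range.

ROBOT

A 6-joint arm with a two-finger parallel gripper is mounted at the origin on the work surface. World frame = base frame: x ahead of the robot, y to its left, z up, the work surface at z = 0. Lengths are in m, angles in rad, forces in N, time in s.
With the tool pointing down it reaches from about 0.35 to 0.775 m from the base axis. Payload 7.3 kg.
Tool frame: the origin (TCP) lies at the very end of the fingers, on their centre line; the grasp point (between the pads) lies 19 mm behind it; x points along the fingers, z is the direction in which the jaws open and shut, and the axes are right-handed (so a half turn about x gives the same grasp; the last joint's range is limited). The gripper opens to 92 mm and grips with 3 to 60 N. Pads are 19 mm wide; open, the fingers measure 130 mm over their backs; the gripper's body (75 mm by 190 mm) begins 47 mm behind the grasp point.
Start: joints at [-1.261, 0.342, 1.524, -0, 1.275, -0.146], TCP at [0.231, -0.471, 0.204] pointing down, gripper open.
Joint ranges: [-2.53, 2.53], [-0.77, 2.02], [0.04, 2.7], [-1, 4.14], [0.28, 2.66], [-3.11, 3.11]. Speed limits (rad/s): [2.57, 2.57, 3.14, 3.14, 3.14, 3.14].

INTERFACE

Orientations are given as a unit quaternion [x, y, z, w].
In Python, from bench import ctrl gives the robot as it stands.
- The arm moves only by the tool drive_tool, never from a script. Its argument "plan" is a list that holds one entry, the list of rows, each a list of 4 numbers: the shift along the tool's x, y, z in cm, then the turn about the tool's x in rad. In form: [[[tx, ty, tz, yaw], ...]]. A call has 1 to 20 rows; each row shifts and turns the pose as measured when the row begins, along the tool's axes as they then stand; what a row does not reach is not made up. A row lasts 1/8 s, in which the tool goes at most 62.5 mm and 10.7 degrees, less where a joint would pass 70% of its speed; a pose out of reach is approached as far as the arm can. A call is refused whole if a number of a shift passes 6.25 or a number of a turn 0.188, either way. A call with a gripper value outside its range is refused whole. "hand" is the opening, from 0 (shut) to 1 (fully open), set as the call begins (left out, the last holds). The fingers move at their own pace and stop on an object; "newtons" is the grip in N (left out, the last holds). Time passes only in rows, so rows that do not move let the fingers close. It gives the time, the measured TCP pose, the force and the opening at its end, in the units of the state.
- ctrl.observe(): the state, without advancing time (a new reading comes with each control period).
- ctrl.get_image(name): name is "scene" or "top" or "wrist"; returns (picture, depth): 400x640x3 uint8, red, green, blue; 400x640 float32, m along the optical axis (not along the pixel's ray), 0 where there is no reading.
- ctrl.camera_model(name): a dict with "mtx" (3x3 intrinsics, pixels), "D" ([k1, k2, p1, p2, k3] as OpenCV has them; the pictures are not rectified), "cam_to_world" (4x4, takes a point from camera to world coordinates). Camera axes: x right, y down, z forward; pixel columns grow to the right and rows downward; lengths in m; the calibration is good to about 2 mm. A picture is of the moment at which its call begins: read the wrist's pose just before it. camera_model takes no time and is no camera call; for the wrist camera it gives the pose at the moment of the call.
- ctrl.hand_in(): hands the job in, once; it reports no verdict.
The state is a dict: "time": time; "joint_pos": joint angles; "joint_velocities": joint speeds; "joint_torque": joint torques, N m; "tool_pos": TCP position; "orientation": TCP orientation; "ft_force": force on the tool from outside, world axes, zero at the start; "torque": the same for the moment, N m; "grip_width": finger opening in m.
Only numpy, scipy, OpenCV 4.12 (cv2) and the standard library are available. Lean on these libraries where they do the work, as an engineer would, in place of code of your own. Each camera call takes 0.05 s, during which the arm holds its last target.

## Working session

There is one attempt and no reset: what is moved stays moved. The work goes in short steps, Python scripts to look and compute and a tool call to move; the robot and the scene stay as the last step left them, time stands still between calls to the robot, and variables do not carry over. Pictures are saved under pics/ and viewed, and the job is handed in when it is done.

Besides the shell and the picture viewer there is one more tool, called after ">>>" in YAML: its name, and indented under it one key for each argument. drive_tool: Moves the arm, as the interface text tells. Its arguments: {"type":"object","properties":{"plan":{"type":"array","items":{"type":"array","items":{"type":"array","items":{"type":"number"}}}},"hand":{"type":"number"},"newtons":{"type":"number"}},"required":["plan"]}

```bash
mkdir -p pics; ls; python3 - <<'E'
from bench import ctrl
import cv2,numpy as np
s=ctrl.observe();print(s)
for n in("scene","top"):
    im,d=ctrl.get_image(n);cv2.imwrite(f"pics/{n}0.png",im[:,:,::-1]);np.save(f"pics/{n}0.npy",d)
    m=ctrl.camera_model(n);print(n,{k:np.round(v,4).tolist() for k,v in m.items()})
E
```

```text
pics
{'time': 0.0, 'joint_pos': array([-1.26104040e+00,  3.42748971e-01,  1.52503093e+00,  8.38692135e-06,
        1.27540573e+00, -1.46024530e-01]), 'joint_velocities': array([-0.00010826,  0.00055984,  0.0008076 ,  0.00037179, -0.00055542,
        0.00070587]), 'joint_torque': array([-7.00227656e-05, -4.31240273e+01, -2.44217902e+01,  7.16973888e-02,
        5.60603582e-02, -1.47910087e-04]), 'tool_pos': array([ 0.23095722, -0.47096598,  0.20282652]), 'orientation': array([ 0.37447832,  0.600461  , -0.37374531,  0.59960572]), 'ft_force': array([ 0.53083426,  0.56937438, -0.8032086 ]), 'torque': array([-0.00306249, -0.06135889, -0.0145018 ]), 'grip_width': 0.09159735250977118}
scene {'mtx': [[423.3473, 0.0, 315.5134], [0.0, 423.3473, 203.471], [0.0, 0.0, 1.0]], 'D': [-0.0453, 0.0, 0.0, 0.0, 0.0], 'cam_to_world': [[0.7566, 0.3891, -0.5255, 0.984], [0.6536, -0.4703, 0.593, -0.3823], [-0.0164, -0.7921, -0.6101, 0.6169], [0.0, 0.0, 0.0, 1.0]]}
top {'mtx': [[419.6514, 0.0, 319.4541], [0.0, 419.6514, 203.6497], [0.0, 0.0, 1.0]], 'D': [0.0162, 0.0, 0.0, 0.0, 0.0], 'cam_to_world': [[0.0054, -0.9747, 0.2234, 0.3576], [-1.0, -0.0054, 0.0006, 0.1314], [0.0006, -0.2234, -0.9747, 0.985], [0.0, 0.0, 0.0, 1.0]]}
```

View pics/scene0.png

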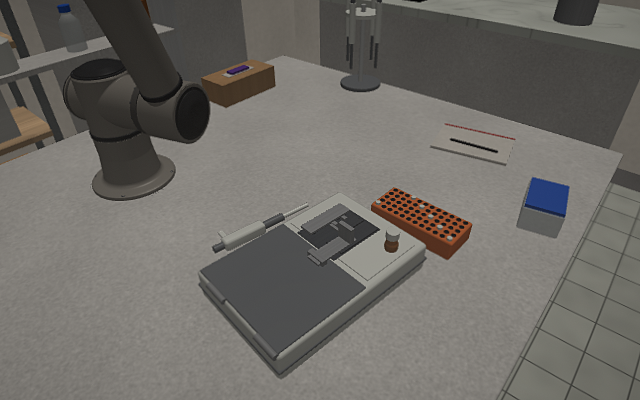

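View pics/top0.png

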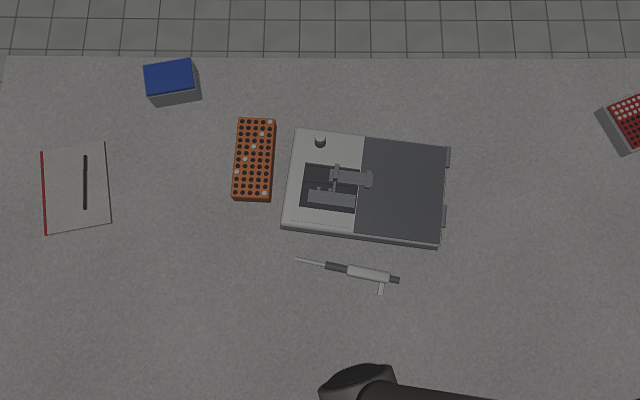

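The case sits at about (365,190) in the top view, with its lid to the right. The catch bar is at about (331,198), the bolt tab at about (335,178) and the vial at (320,142). Next I'll get its pose from depth.

```bash
cat > h.py <<'E'
import cv2,numpy as np
def cloud(d,m):
    v,u=np.mgrid[0:d.shape[0],0:d.shape[1]]
    p=cv2.undistortPoints(np.stack([u,v],-1).reshape(-1,1,2).astype(float),np.array(m["mtx"]),np.array(m["D"])).reshape(-1,2)
    z=d.reshape(-1)
    P=np.c_[p*z[:,None],z]; T=np.array(m["cam_to_world"])
    return (P@T[:3,:3].T+T[:3,3]).reshape(*d.shape,3)
def proj(P,m):
    T=np.linalg.inv(m["cam_to_world"]);r,_=cv2.Rodrigues(T[:3,:3])
    return cv2.projectPoints(np.array(P,float).reshape(-1,3),r,T[:3,3],np.array(m["mtx"]),np.array(m["D"]))[0].reshape(-1,2)
E
python3 - <<'E'
from bench import ctrl
from h import *
for n in("top","scene"):
    d=np.load(f"pics/{n}0.npy");m=ctrl.camera_model(n);W=cloud(d,m)
    im=cv2.imread(f"pics/{n}0.png")
    roi=(W[...,0]>.3)&(W[...,0]<.8)&(W[...,1]>-.35)&(W[...,1]<.3)&(d>0)
    top=roi&(W[...,2]>.06)&(W[...,2]<.085)
    print(n,"bench z",np.median(W[...,2][roi&(W[...,2]<.02)]),top.sum())
    k,l,st,_=cv2.connectedComponentsWithStats(top.astype(np.uint8))
    i=1+np.argmax(st[1:,4]);P=W[l==i]
    r=cv2.minAreaRect(P[:,:2].astype(np.float32));print(r,np.round(cv2.boxPoints(r),4).tolist(), np.median(P[:,2]))
    for lo,hi in((.087,.097),(.1,.116)):
        q=roi&(W[...,2]>lo)&(W[...,2]<hi);k,l,st,_=cv2.connectedComponentsWithStats(q.astype(np.uint8))
        for i in range(1,k):
            if st[i,4]>15:
                P=W[l==i];print(lo,st[i].tolist(),np.round(np.median(P,0),4),[np.round(x,4) for x in cv2.minAreaRect(P[:,:2].astype(np.float32))])
    if n=="top": c=im[115:260,270:460]; cv2.imwrite("pics/topz.png",cv2.resize(c,None,fx=4,fy=4,interpolation=cv2.INTER_CUBIC))
    else: c=im[180:300,290:440]; cv2.imwrite("pics/scz.png",cv2.resize(c,None,fx=5,fy=5,interpolation=cv2.INTER_CUBIC))
E
```

```text
top bench z 0.0008242953538185605 15161
((0.6133133769035339, 0.025905132293701172), (0.3645963668823242, 0.23887382447719574), 82.55232238769531) [[0.47130000591278076, -0.13940000534057617], [0.7081000208854675, -0.17030000686645508], [0.7554000020027161, 0.19120000302791595], [0.5184999704360962, 0.22210000455379486]] 0.0705949505773073
0.087 [315, 141, 10, 5, 17] [0.7014 0.1337 0.0897] [array([0.7028, 0.133 ]), array([0.0205, 0.0079]), np.float64(84.4541)]
0.087 [307, 188, 49, 20, 650] [0.575  0.1067 0.0926] [array([0.5789, 0.106 ]), array([0.1047, 0.0381]), np.float64(81.9185)]
0.1 [315, 131, 11, 13, 81] [0.7056 0.1315 0.1145] [array([0.7095, 0.1311]), array([0.0225, 0.0244]), np.float64(76.8959)]
0.1 [333, 164, 6, 16, 72] [0.63   0.0963 0.1097] [array([0.6318, 0.0968]), array([0.0097, 0.0334]), np.float64(83.1871)]
scene bench z -0.001068050102113527 18063
((0.6140780448913574, 0.02689942717552185), (0.3649131655693054, 0.24052950739860535), 82.4662094116211) [[0.4708999991416931, -0.13819999992847443], [0.7093999981880188, -0.16979999840259552], [0.7572000026702881, 0.19200000166893005], [0.5188000202178955, 0.22349999845027924]] 0.06890104101435346
0.087 [301, 203, 49, 32, 587] [0.5761 0.1045 0.0912] [array([0.5758, 0.1084]), array([0.1066, 0.0332]), np.float64(83.0306)]
0.087 [338, 227, 16, 12, 69] [0.6347 0.0943 0.0918] [array([0.6326, 0.0943]), array([0.0341, 0.008 ]), np.float64(5.1493)]
0.087 [386, 239, 12, 8, 54] [0.7149 0.1256 0.091 ] [array([0.7125, 0.1275]), array([0.021, 0.013]), np.float64(19.4999)]
0.1 [338, 220, 17, 14, 116] [0.6339 0.0959 0.1076] [array([0.6322, 0.098 ]), array([0.0116, 0.0349]), np.float64(83.4001)]
0.1 [386, 227, 14, 15, 175] [0.7122 0.129  0.1132] [array([0.7104, 0.1329]), array([0.0236, 0.0242]), np.float64(81.4756)]
```

View pics/topz.png

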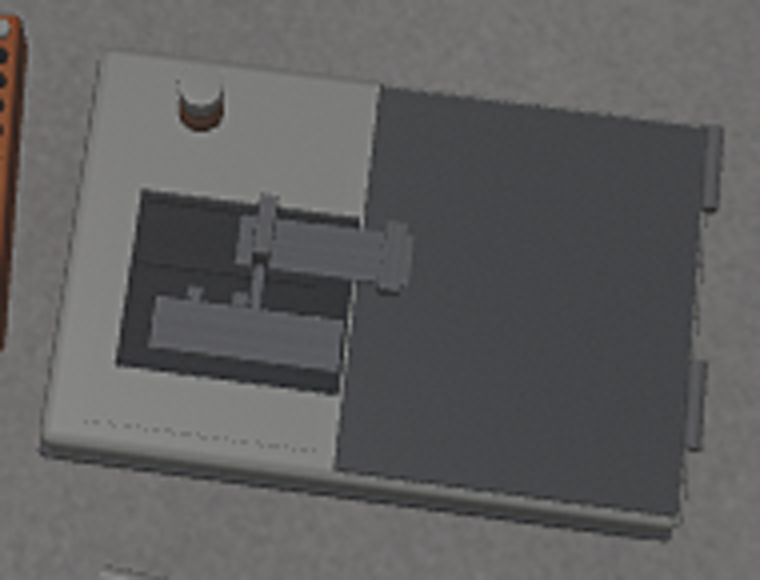

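View pics/scz.png

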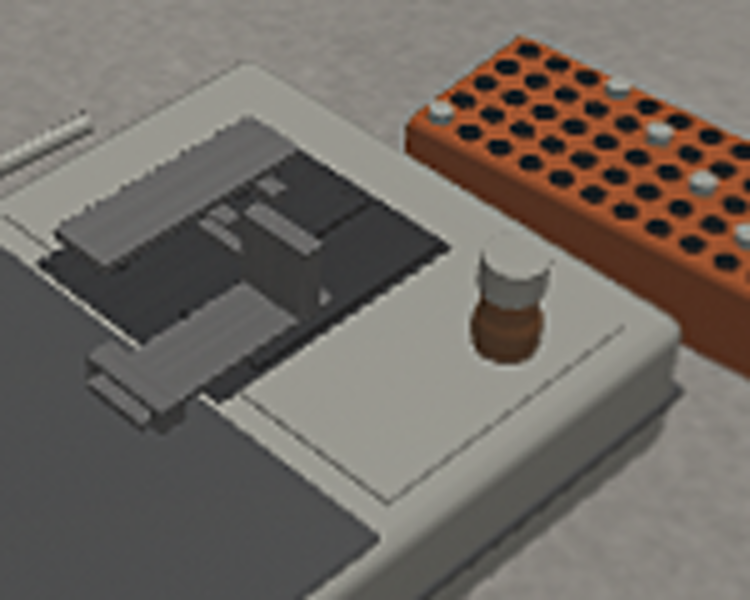

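Three estimates of the case origin agree to within 3 mm: about (0.6035, 0.1005), with a case yaw of about −7.5°. The heights check out too: catch 92 mm, tab 109 mm, top 70 mm. Now I'll work out the moves.

```bash
cat >> h.py <<'E'
from scipy.spatial.transform import Rotation as R
O=np.array([.6035,.1005,0]);A=np.radians(-7.5)
C=R.from_euler('z',A).as_matrix()
def case2w(p): return O+C@np.array(p,float)
def status(ctrl,target=None):
    s=ctrl.observe();M=R.from_quat(s["orientation"]).as_matrix();p=s["tool_pos"]
    print("t",round(s["time"],2),"tcp",np.round(p,4),"case mm",np.round(C.T@(p-O)*1e3,1),"F case",np.round(C.T@s["ft_force"],2),"w",round(s["grip_width"]*1e3,1))
    print("tool axes in case (cols)\n",np.round(C.T@M,3))
    z=M[:,2];x=C[:,0]; z=z*np.sign(z@x); 
    print("yaw about world z needed",np.arctan2(np.cross(z,x)[2],z@x))
    if target is not None:
        D=case2w(target)-p;print("shift tool cm now",np.round(M.T@D*100,2))
E
python3 - <<'E'
from bench import ctrl
from h import *
status(ctrl,[-.002,-.024,.16]);print(np.round(case2w([-.002,-.024,.16]),4))
E
```

```text
t 0.1 tcp [ 0.231  -0.471   0.2029] case mm [-294.7 -615.2  202.9] F case [ 0.5   0.13 -0.02] w 91.8
tool axes in case (cols)
 [[-0.001  0.833  0.554]
 [ 0.001  0.554 -0.833]
 [-1.     0.    -0.001]]
yaw about world z needed 0.9840897014748069
shift tool cm now [  4.35  57.11 -33.03]
[0.5984 0.077  0.16  ]
```

>>> drive_tool:
  plan:
    - [[0,0,0,-0.164],[0,0,0,-0.164],[0,0,0,-0.164],[0,0,0,-0.164],[0,0,0,-0.164],[0,0,0,-0.164]]
  hand: 0.467

```text
time: 0.85
tool_pos: [0.2305, -0.4693, 0.2003]
orientation: [0.038, 0.707, -0.033, 0.705]
ft_force: [0.6, 0.8, 0.0]
grip_width: 0.0436
```

```bash
python3 - <<'E'
from bench import ctrl
from h import *
status(ctrl,[-.002,-.024,.16])
E
```

```text
t 0.85 tcp [ 0.2305 -0.4693  0.2003] case mm [-295.4 -613.6  200.3] F case [0.51 0.84 0.03] w 43.6
tool axes in case (cols)
 [[-0.003 -0.031  1.   ]
 [ 0.007  0.999  0.031]
 [-1.     0.007 -0.003]]
yaw about world z needed -0.031315990351665796
shift tool cm now [ 4.34 57.99 31.19]
```

>>> drive_tool:
  plan:
    - [[0,2.5,1.4,0.02],[0,4.6,2.5,0],[0,4.6,2.5,0],[0,4.6,2.5,0],[0,4.6,2.5,0],[0,4.6,2.5,0],[0,4.6,2.5,0],[0,4.6,2.5,0],[0,4.6,2.5,0],[0,4.6,2.5,0],[0,4.6,2.5,0],[0,4.6,2.5,0],[0,2.5,1.3,0],[0,0,0,0]]

```text
time: 2.6
tool_pos: [0.6049, 0.0646, 0.1978]
orientation: [0.046, 0.709, -0.039, 0.702]
ft_force: [-0.3, -0.9, -0.5]
grip_width: 0.0429
```

```bash
python3 - <<'E'
from bench import ctrl
from h import *
status(ctrl,[-.002,-.024,.12])
E
```

```text
t 2.6 tcp [0.6049 0.0646 0.1978] case mm [  6.1 -35.4 197.8] F case [-0.22 -0.89 -0.54] w 42.9
tool axes in case (cols)
 [[-0.011 -0.01   1.   ]
 [ 0.009  1.     0.01 ]
 [-1.     0.009 -0.01 ]]
yaw about world z needed -0.010370774899324729
shift tool cm now [ 7.8   1.07 -0.72]
```

>>> drive_tool:
  plan:
    - [[1.5,0.5,-0.4,0.01],[3,0.5,-0.3,0],[2.5,0.1,0,0],[0,0,0,0]]

```text
time: 3.1
tool_pos: [0.5962, 0.074, 0.1257]
orientation: [0.05, 0.71, -0.044, 0.701]
ft_force: [-0.2, -0.3, 0.6]
grip_width: 0.0429
```

```bash
python3 - <<'E'
from bench import ctrl
from h import *
status(ctrl,[-.002,-.022,.095])
for n in("scene","wrist"):
    im,d=ctrl.get_image(n);m=ctrl.camera_model(n);im=im[:,:,::-1].copy();np.save(f"pics/{n}1.npy",d)
    cv2.imwrite(f"pics/{n}1.png",im)
    if n=="scene": cv2.imwrite("pics/scz1.png",cv2.resize(im[130:290,280:440],None,fx=3.7,fy=3.7,interpolation=cv2.INTER_CUBIC))
E
```

```text
t 3.1 tcp [0.5962 0.074  0.1257] case mm [ -3.7 -27.2 125.7] F case [-0.17 -0.28  0.55] w 42.9
tool axes in case (cols)
 [[-0.013  0.002  1.   ]
 [ 0.007  1.    -0.002]
 [-1.     0.007 -0.013]]
yaw about world z needed 0.0017943580669696917
shift tool cm now [3.07 0.5  0.21]
```

View pics/scz1.png

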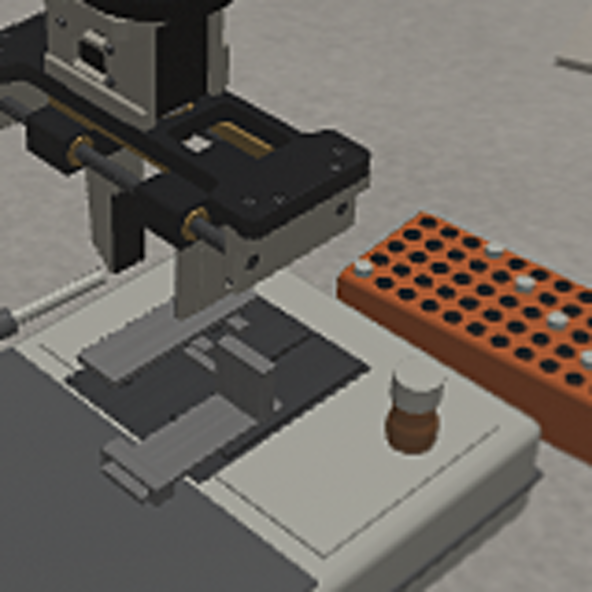

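View pics/wrist1.png

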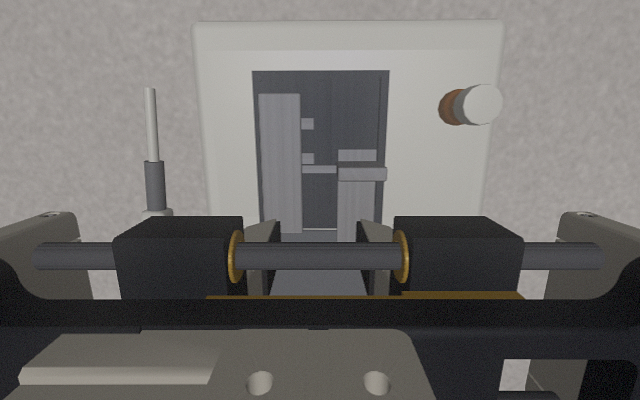

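The scene view shows the fingers above the mechanism, with the near finger at crop (200,315) on the lid side of the tab (250,365). In the wrist view the catch is at about (280,160) and the tab at (362,174). I'll cross-check with the wrist depth.

```bash
python3 - <<'E'
from bench import ctrl
from h import *
d=np.load("pics/wrist1.npy");m=ctrl.camera_model("wrist");W=(cloud(d,m)-O)@C*1e3
for nm,(r0,r1,c0,c1),(lo,hi) in (("catch",(90,232,250,310),(88,97)),("tab",(155,190,330,395),(104,114)),("top",(30,60,220,480),(60,80)),("vial",(80,130,430,510),(108,120))):
    q=W[r0:r1,c0:c1].reshape(-1,3);q=q[(q[:,2]>lo)&(q[:,2]<hi)]
    print(nm,len(q),np.round(np.percentile(q,[1,50,99],axis=0),1).tolist())
E
```

```text
catch 5435 [[-45.6, -44.3, 90.6], [-30.4, 11.0, 92.5], [-16.3, 55.7, 94.0]]
tab 740 [[10.0, -2.4, 104.6], [26.4, 2.7, 109.4], [43.4, 6.9, 110.9]]
top 7760 [[-75.0, 82.1, 67.0], [20.0, 92.6, 69.1], [114.3, 102.7, 71.9]]
vial 1455 [[87.6, 35.7, 108.5], [98.3, 47.2, 115.5], [111.1, 58.6, 117.3]]
```

>>> drive_tool:
  plan:
    - [[1.5,0.1,0,0],[1.2,0,0,0],[0,0,0,0]]

```text
time: 3.58
tool_pos: [0.599, 0.0747, 0.1015]
orientation: [0.05, 0.707, -0.044, 0.704]
ft_force: [-0.4, -0.6, 0.5]
grip_width: 0.0428
```

```bash
python3 - <<'E'
from bench import ctrl
from h import *
status(ctrl,[-.003,-.024,.083])
E
```

```text
t 3.58 tcp [0.599  0.0747 0.1015] case mm [ -1.1 -26.2 101.5] F case [-0.33 -0.62  0.54] w 42.8
tool axes in case (cols)
 [[-0.005  0.003  1.   ]
 [ 0.009  1.    -0.003]
 [-1.     0.009 -0.005]]
yaw about world z needed 0.002725440467306291
shift tool cm now [ 1.85  0.2  -0.18]
```

>>> drive_tool:
  plan:
    - [[0.6,0,-0.2,0],[0.6,0,0,0],[0,0,0,0]]

```text
time: 3.95
tool_pos: [0.597, 0.0752, 0.089]
orientation: [0.05, 0.707, -0.044, 0.704]
ft_force: [0.1, 0.8, -0.4]
grip_width: 0.0428
```

>>> drive_tool:
  plan:
    - [[0.4,0,0,0],[0.4,0,0,0],[0,0,0,0]]

```text
time: 4.32
tool_pos: [0.5972, 0.0753, 0.0806]
orientation: [0.05, 0.707, -0.044, 0.704]
ft_force: [-0.4, 0.4, 0.2]
grip_width: 0.0427
```

```bash
python3 - <<'E'
from bench import ctrl
from h import *
status(ctrl,[-.003,-.022,.0835])
E
```

```text
t 4.33 tcp [0.5972 0.0753 0.0806] case mm [ -2.9 -25.8  80.6] F case [-0.43  0.32  0.19] w 42.7
tool axes in case (cols)
 [[-0.004  0.002  1.   ]
 [ 0.009  1.    -0.002]
 [-1.     0.009 -0.004]]
yaw about world z needed 0.002364972161142534
shift tool cm now [-0.28  0.38 -0.01]
```

TCP z is 80.6 mm but there's no contact force, so I'll look before going on.

```bash
python3 - <<'E'
from bench import ctrl
from h import *
for n in("scene","wrist"):
    im,d=ctrl.get_image(n);m=ctrl.camera_model(n);im=im[:,:,::-1].copy();np.save(f"pics/{n}2.npy",d)
    cv2.imwrite(f"pics/{n}2.png",im)
    if n=="scene": cv2.imwrite("pics/scz2.png",cv2.resize(im[160:280,290:410],None,fx=5,fy=5,interpolation=cv2.INTER_CUBIC))
status(ctrl)
d=np.load("pics/wrist2.npy");W=(cloud(d,m)-O)@C*1e3
q=W.reshape(-1,3);q=q[(q[:,0]>-40)&(q[:,0]<-20)&(q[:,1]>0)&(q[:,1]<50)];print(len(q),np.percentile(q[:,2],[5,50,95]))
E
```

```text
t 4.42 tcp [0.5975 0.0753 0.081 ] case mm [ -2.7 -25.8  81. ] F case [-0.43  0.27  0.85] w 42.9
tool axes in case (cols)
 [[-0.003  0.002  1.   ]
 [ 0.009  1.    -0.002]
 [-1.     0.009 -0.003]]
yaw about world z needed 0.002407027422027143
7049 [ 90.87597391 181.47990947 193.99287466]
```

View pics/scz2.png

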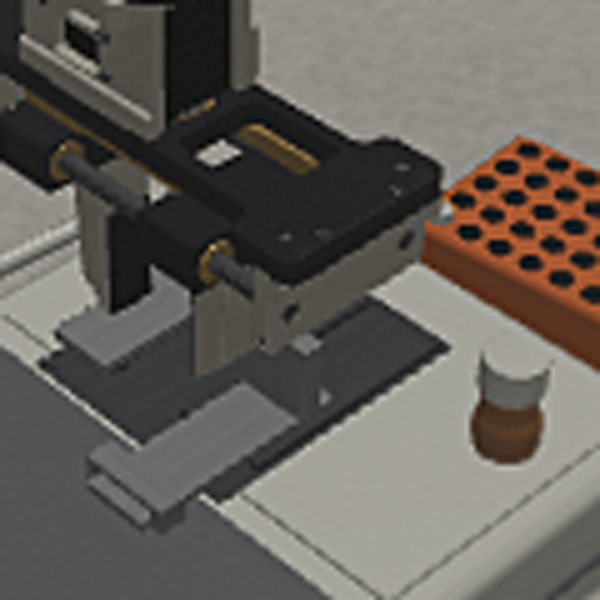

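View pics/wrist2.png

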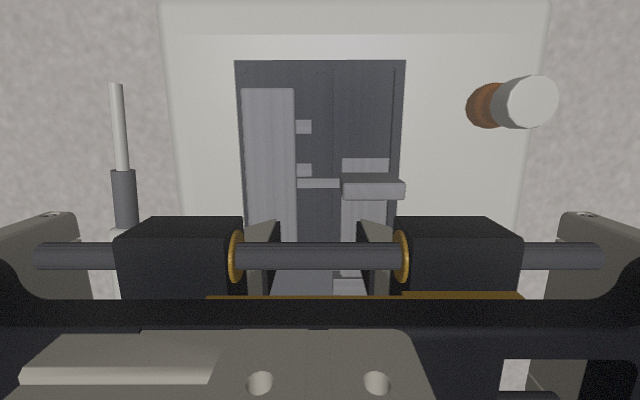

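```bash
python3 - <<'E'
from bench import ctrl
from h import *
m=ctrl.camera_model("scene");d=np.load("pics/scene2.npy");W=(cloud(d,m)-O)@C*1e3
def P(c):return np.round(proj([case2w(np.array(c)/1e3)],m)[0],1)
for nm,c in (("tipL inner",(-24.3,-26,81)),("tipL outer",(-43,-26,81)),("tipR in",(18.7,-26,81)),("tipR out",(37.7,-26,81)),("catch mid",(-29,2.5,92)),("tab",(29,0,109))):
    p=P(c);print(nm,p,(p-[290,160])*5)
for v in range(216,240,2):
    print(v,[tuple(np.round(W[v,u]).astype(int)) for u in range(304,344,4)])
w=ctrl.camera_model("wrist");d=np.load("pics/wrist2.npy");Ww=(cloud(d,w)-O)@C*1e3
for u,v in((270,120),(270,200),(255,240),(270,262),(318,183),(370,188),(345,285)):print("wr",u,v,np.round(Ww[v,u],1))
E
```

```text
tipL inner [316.  229.1] [130.  345.5]
tipL outer [309.6 224.5] [ 98.  322.5]
tipR in [331.3 240.3] [206.5 401.5]
tipR out [338.4 245.5] [242.  427.5]
catch mid [325.2 217.2] [176. 286.]
tab [345.6 225.3] [278.  326.5]
216 [(np.int64(-82), np.int64(-8), np.int64(69)), (np.int64(-34), np.int64(-37), np.int64(114)), (np.int64(-25), np.int64(-34), np.int64(118)), (np.int64(-24), np.int64(-25), np.int64(113)), (np.int64(-39), np.int64(-2), np.int64(91)), (np.int64(-33), np.int64(3), np.int64(92)), (np.int64(48), np.int64(-62), np.int64(178)), (np.int64(51), np.int64(-56), np.int64(175)), (np.int64(62), np.int64(-57), np.int64(183)), (np.int64(69), np.int64(-55), np.int64(186))]
218 [(np.int64(-76), np.int64(-13), np.int64(70)), (np.int64(-72), np.int64(-5), np.int64(68)), (np.int64(-25), np.int64(-34), np.int64(113)), (np.int64(-22), np.int64(-27), np.int64(111)), (np.int64(-34), np.int64(-7), np.int64(93)), (np.int64(-30), np.int64(0), np.int64(90)), (np.int64(49), np.int64(-63), np.int64(174)), (np.int64(32), np.int64(-38), np.int64(149)), (np.int64(37), np.int64(-33), np.int64(150)), 
[... 4171 characters left out ...]
), np.int64(-2), np.int64(76))]
238 [(np.int64(-31), np.int64(-51), np.int64(70)), (np.int64(-25), np.int64(-46), np.int64(70)), (np.int64(-19), np.int64(-41), np.int64(70)), (np.int64(-14), np.int64(-35), np.int64(71)), (np.int64(-9), np.int64(-30), np.int64(71)), (np.int64(-3), np.int64(-24), np.int64(71)), (np.int64(0), np.int64(-17), np.int64(69)), (np.int64(9), np.int64(-15), np.int64(74)), (np.int64(13), np.int64(-9), np.int64(73)), (np.int64(21), np.int64(-5), np.int64(75))]
wr 270 120 [-30.2  38.9  92.9]
wr 270 200 [-32.2  -7.4  92.2]
wr 255 240 [-32.6 -15.1 134.8]
wr 270 262 [-16.5   0.2 187.4]
wr 318 183 [-3.6  1.6 85.5]
wr 370 188 [ 24.    3.7 109.4]
wr 345 285 [ 14.7 -71.3  79.5]
```

The visible fingertip ends look higher than the TCP reading says, so I'll measure the gripper's shape from the depth images before going lower.

```bash
python3 - <<'E'
from bench import ctrl
from h import *
m=ctrl.camera_model("scene");d=np.load("pics/scene2.npy");W=(cloud(d,m)-O)@C*1e3
im=cv2.imread("pics/scene2.png")
# side raster y-z  and x-z
q=W.reshape(-1,3);col=im.reshape(-1,3)
for nm,a in(("yz",1),("xz",0)):
    I=np.full((500,800,3),255,np.uint8)
    k=(abs(q[:,0])<120)&(abs(q[:,1]+20)<110)&(q[:,2]>60)&(q[:,2]<260)
    for p,c in zip(q[k],col[k]):
        u=int((p[a]+130)*3);v=int((230-p[2])*3)
        if 0<=u<800 and 0<=v<500: cv2.circle(I,(u,v),2,c.tolist(),-1)
    for z in range(70,230,10):
        cv2.line(I,(0,(230-z)*3),(800,(230-z)*3),(0,0,255) if z%50==0 else (200,200,255),1)
    for y in range(-120,130,10): cv2.line(I,((y+130)*3,0),((y+130)*3,500),(255,0,0) if y%50==0 else (255,220,200),1)
    cv2.imwrite(f"pics/r_{nm}.png",I)
E
```

```text
(no output)
```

View pics/r_yz.png

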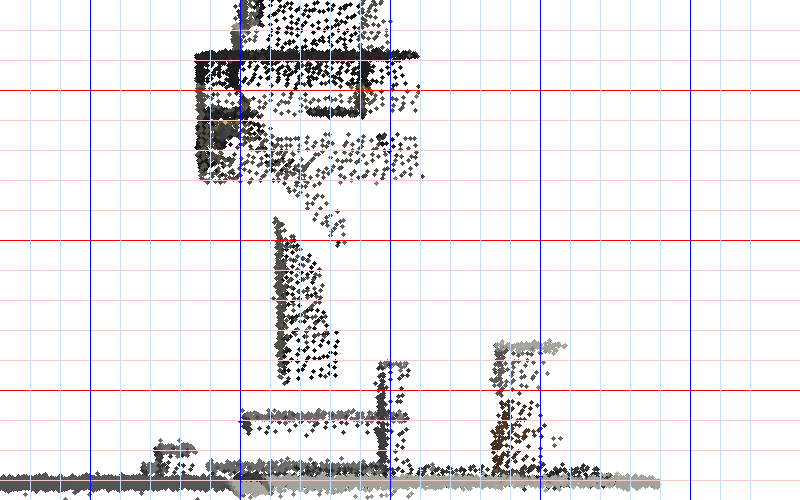

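View pics/r_xz.png

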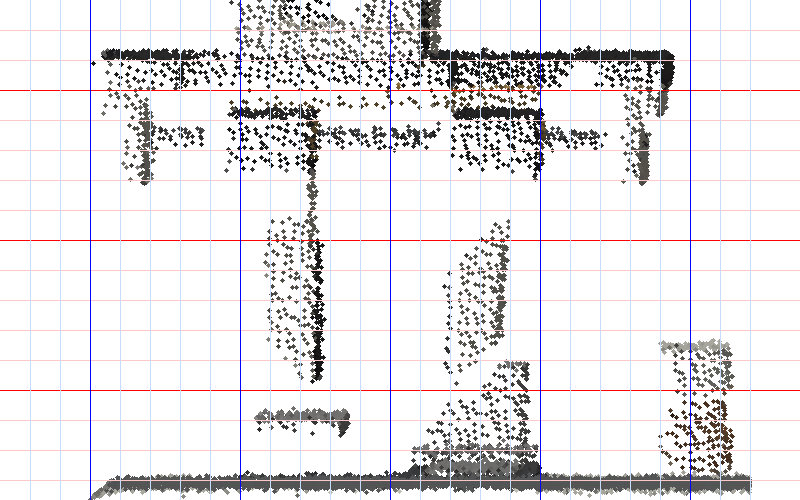

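View pics/scene2.png

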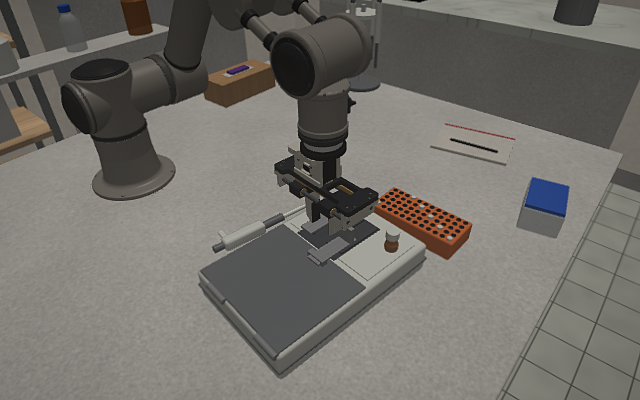

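The fingers end at about z=103 in the image, although the reading is 81. Either the picture is stale or the reading is offset, so I'll take one more picture.

```bash
cat >> h.py <<'E'
def tips(W):
    q=W.reshape(-1,3)
    for nm,lo,hi in(("L",-50,-22),("R",17,45)):
        k=(q[:,0]>lo)&(q[:,0]<hi)&(q[:,1]<-15)&(q[:,1]>-40)&(q[:,2]>95)&(q[:,2]<150);a=q[k]
        print(nm,len(a),"low z",np.round(np.sort(a[:,2])[:5],1) if len(a) else None)
E
python3 - <<'E'
from bench import ctrl
from h import *
for f in("1","2"):
    tips((cloud(np.load(f"pics/scene{f}.npy"),ctrl.camera_model("scene"))-O)@C*1e3)
status(ctrl)
for n in("scene","top"):
    im,d=ctrl.get_image(n);m=ctrl.camera_model(n);W=(cloud(d,m)-O)@C*1e3;tips(W);np.save(f"pics/{n}3.npy",d);cv2.imwrite(f"pics/{n}3.png",im[:,:,::-1])
    q=W.reshape(-1,3);b=q[(q[:,0]>-44)&(q[:,0]<-14)&(q[:,1]>0)&(q[:,1]<50)&(q[:,2]<100)&(q[:,2]>75)];print("bar z",len(b),np.median(b[:,2]) if len(b) else 0)
s=ctrl.observe();print(s["joint_pos"],s["joint_torque"])
E
```

```text
L 6 low z [147.2 148.3 148.5 149.3 149.9]
R 2 low z [147.5 149.6]
L 229 low z [102.7 103.9 103.9 104.  104.3]
R 186 low z [102.1 105.9 106.4 107.3 108.3]
t 4.42 tcp [0.5975 0.0753 0.081 ] case mm [ -2.7 -25.8  81. ] F case [-0.43  0.27  0.85] w 42.9
tool axes in case (cols)
 [[-0.003  0.002  1.   ]
 [ 0.009  1.    -0.002]
 [-1.     0.009 -0.003]]
yaw about world z needed 0.002407027422027143
L 219 low z [102.3 102.4 103.1 103.2 104.2]
R 180 low z [104.4 105.2 107.9 108.8 109.4]
bar z 20 90.81261468697414
L 0 low z None
R 0 low z None
bar z 140 92.53226486970306
[-0.0070105   0.59636728  1.46313553  0.01021896  1.08391526  0.12149913] [ 3.94904828e-04 -5.30644011e+01 -2.18660313e+01  1.12303086e-01
  3.71479802e-02 -1.69630863e-05]
```

View pics/top3.png

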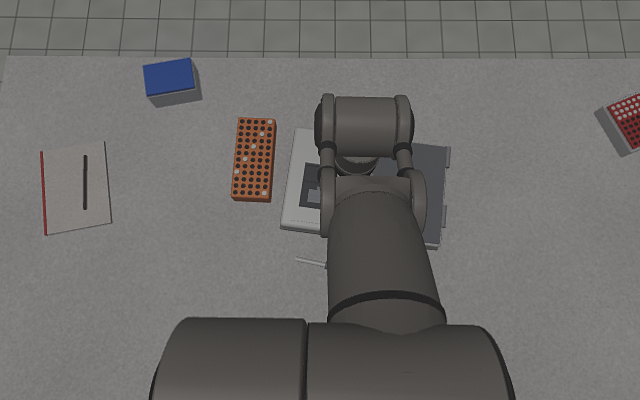

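The picture isn't stale. Scene depth puts the fingertips a constant 22 mm above the reported TCP in both pictures, and x and y agree. I'll trust the images and force: contact should come at a reading of about 70 and full press at about 60.

>>> drive_tool:
  plan:
    - [[0.4,0,0,0],[0.4,0,0,0],[0,0,0,0]]

```text
time: 4.9
tool_pos: [0.5976, 0.0754, 0.0727]
orientation: [0.05, 0.706, -0.044, 0.705]
ft_force: [-0.1, 0.8, -0.2]
grip_width: 0.0431
```

>>> drive_tool:
  plan:
    - [[0.3,0,0,0],[0,0,0,0]]

```text
time: 5.15
tool_pos: [0.5975, 0.0754, 0.0694]
orientation: [0.05, 0.706, -0.044, 0.705]
ft_force: [-0.5, -0.4, 0.0]
grip_width: 0.0426
```

>>> drive_tool:
  plan:
    - [[0.3,0,0,0],[0,0,0,0]]

```text
time: 5.4
tool_pos: [0.5978, 0.0754, 0.0669]
orientation: [0.05, 0.706, -0.044, 0.705]
ft_force: [-1.4, -0.1, 3.1]
grip_width: 0.0429
```

Contact came at a reading of about 69, as predicted.

>>> drive_tool:
  plan:
    - [[0.3,0,0,0],[0.3,0,0,0],[0,0,0,0],[0,0,0,0]]

```text
time: 5.9
tool_pos: [0.5979, 0.0754, 0.0614]
orientation: [0.05, 0.706, -0.044, 0.705]
ft_force: [-0.7, -0.2, 5.0]
grip_width: 0.0428
```

```bash
python3 - <<'E'
from bench import ctrl
from h import *
status(ctrl)
n="scene";im,d=ctrl.get_image(n);m=ctrl.camera_model(n);W=(cloud(d,m)-O)@C*1e3
cv2.imwrite("pics/scz4.png",cv2.resize(im[160:280,290:410,::-1],None,fx=5,fy=5,interpolation=cv2.INTER_CUBIC))
q=W.reshape(-1,3);b=q[(q[:,0]>-44)&(q[:,0]<-16)&(q[:,1]>-50)&(q[:,1]<52)&(q[:,2]<100)&(q[:,2]>76)];print("bar z",len(b),np.percentile(b[:,2],[10,50,90]))
E
```

```text
t 5.9 tcp [0.5979 0.0754 0.0614] case mm [ -2.3 -25.6  61.4] F case [-0.68 -0.27  5.  ] w 42.8
tool axes in case (cols)
 [[-0.001  0.002  1.   ]
 [ 0.009  1.    -0.002]
 [-1.     0.009 -0.001]]
yaw about world z needed 0.0023172301027375598
bar z 219 [82.0270407  83.92642358 95.90334982]
```

View pics/scz4.png

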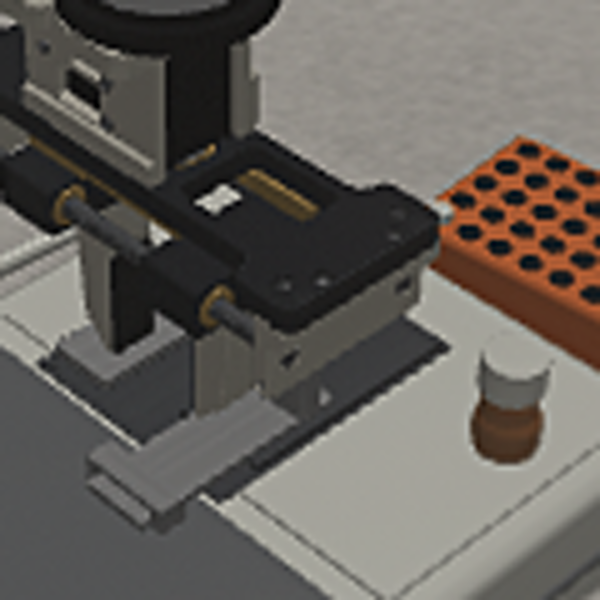

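The bar is about 8 mm down (z≈84) with 5 N on it. The near finger is on the lid side of the tab, clear of the bolt plate. Now I'll push along +y.

>>> drive_tool:
  plan:
    - [[0.1,0,0,0],[0.01,0.3,0,0],[0.01,0.4,0,0],[0.01,0.4,0,0],[0.01,0.4,0,0],[0.01,0.4,0,0],[0.01,0.4,0,0]]

```text
time: 6.82
tool_pos: [0.6019, 0.0967, 0.0605]
orientation: [0.049, 0.705, -0.045, 0.706]
ft_force: [-0.6, -4.8, 6.0]
grip_width: 0.0431
```

>>> drive_tool:
  plan:
    - [[0.01,0.4,0,0],[0.01,0.4,0,0],[0.01,0.4,0,0],[0.01,0.4,0,0],[0.01,0.4,0,0]]

```text
time: 7.45
tool_pos: [0.6044, 0.1159, 0.0606]
orientation: [0.047, 0.705, -0.047, 0.706]
ft_force: [-1.7, -4.6, 6.0]
grip_width: 0.0428
```

```bash
cat >> h.py <<'E'
def look(ctrl,f):
    status(ctrl)
    n="scene";im,d=ctrl.get_image(n);m=ctrl.camera_model(n);W=(cloud(d,m)-O)@C*1e3
    cv2.imwrite(f,cv2.resize(im[160:280,290:410,::-1],None,fx=5,fy=5,interpolation=cv2.INTER_CUBIC))
    q=W.reshape(-1,3)
    b=q[(q[:,0]>-44)&(q[:,0]<-16)&(q[:,1]>-50)&(q[:,1]<52)&(q[:,2]<98)&(q[:,2]>76)];print("bar z",len(b),np.percentile(b[:,2],[10,50,90]))
    t=q[(q[:,0]>12)&(q[:,0]<45)&(q[:,1]>-10)&(q[:,1]<60)&(q[:,2]<113)&(q[:,2]>106)];print("tab y",len(t),np.percentile(t,[5,50,95],axis=0).round(1).tolist() if len(t) else 0)
E
python3 - <<'E'
from bench import ctrl
from h import *
look(ctrl,"pics/scz5.png")
E
```

```text
t 7.45 tcp [0.6044 0.1159 0.0606] case mm [-1.1 15.4 60.6] F case [-1.1  -4.75  6.04] w 42.8
tool axes in case (cols)
 [[ 0.     0.002  1.   ]
 [ 0.001  1.    -0.002]
 [-1.     0.001  0.   ]]
yaw about world z needed 0.0016525771275548243
bar z 423 [81.3124281  82.86028098 89.86602194]
tab y 39 [[22.4, 4.1, 106.4], [36.4, 6.2, 109.5], [39.1, 22.8, 112.4]]
```

View pics/scz5.png

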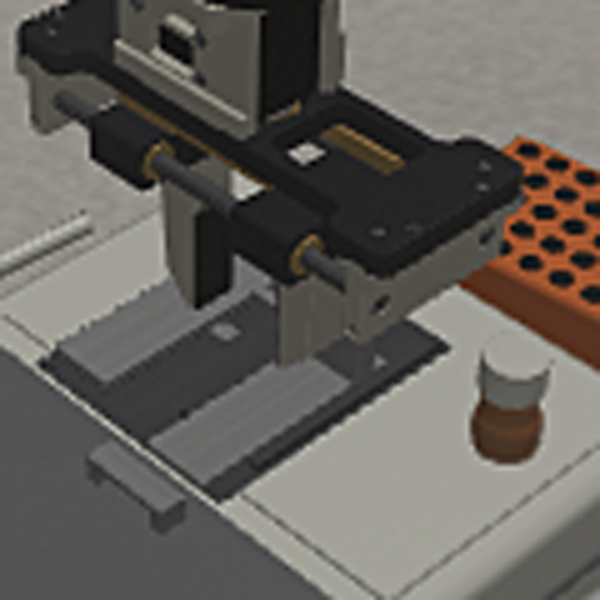

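The bolt is about 29 mm back, its nose is out of the keeper (crop 130,485), and the catch is about 9 mm down. I'll continue to the stop.

>>> drive_tool:
  plan:
    - [[0,0.4,0,0],[0,0.4,0,0],[0,0.35,0,0],[0,0.1,0,0]]

```text
time: 8.0
tool_pos: [0.606, 0.1283, 0.0606]
orientation: [0.046, 0.706, -0.047, 0.706]
ft_force: [-1.2, -5.6, 5.3]
grip_width: 0.043
```

>>> drive_tool:
  plan:
    - [[0,0.2,0,0],[0,0.2,0,0]]

```text
time: 8.25
tool_pos: [0.6064, 0.1309, 0.0607]
orientation: [0.045, 0.706, -0.048, 0.705]
ft_force: [-2.2, -14.0, 7.5]
grip_width: 0.043
```

>>> drive_tool:
  plan:
    - [[0,0.1,0,0],[0,0,0,0]]

```text
time: 8.5
tool_pos: [0.6063, 0.1307, 0.0607]
orientation: [0.045, 0.706, -0.049, 0.705]
ft_force: [0.0, -2.5, 4.0]
grip_width: 0.0426
```

```bash
python3 - <<'E'
from bench import ctrl
from h import *
look(ctrl,"pics/scz6.png")
E
```

```text
t 8.5 tcp [0.6063 0.1307 0.0607] case mm [-1.2 30.3 60.7] F case [ 0.33 -2.52  3.95] w 42.6
tool axes in case (cols)
 [[-0.001  0.002  1.   ]
 [-0.007  1.    -0.002]
 [-1.    -0.007 -0.001]]
yaw about world z needed 0.0022063409278940383
bar z 475 [81.30845863 83.01190845 88.11477554]
tab y 39 [[23.8, 19.2, 106.3], [36.8, 21.1, 109.1], [39.1, 36.3, 112.6]]
```

View pics/scz6.png

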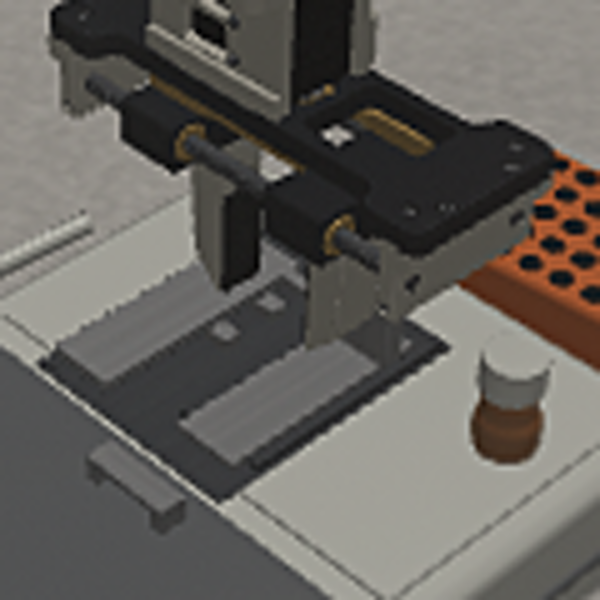

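>>> drive_tool:
  plan:
    - [[0,0.25,0,0],[0,0.25,0,0]]

```text
time: 8.8
tool_pos: [0.6063, 0.1307, 0.0609]
orientation: [0.042, 0.707, -0.053, 0.704]
ft_force: [-3.4, -14.6, 7.8]
grip_width: 0.043
```

It's firmly on the end stop: 14.6 N and no motion. Now straight up, letting the catch rise.

>>> drive_tool:
  plan:
    - [[0,0,0,0],[-0.3,0,0,0],[-0.4,0,0,0],[-0.6,0,0,0],[-0.8,0,0,0],[-1.5,0,0,0],[-3,0,0,0],[-4,0,0,0],[0,0,0,0]]

```text
time: 9.93
tool_pos: [0.6065, 0.1359, 0.1728]
orientation: [0.043, 0.707, -0.05, 0.704]
ft_force: [-0.8, -0.4, -0.2]
grip_width: 0.0424
```

```bash
python3 - <<'E'
from bench import ctrl
from h import *
look(ctrl,"pics/scz7.png")
E
```

```text
t 9.93 tcp [0.6065 0.1359 0.1728] case mm [ -1.7  35.5 172.8] F case [-0.74 -0.46 -0.16] w 42.4
tool axes in case (cols)
 [[-0.003  0.002  1.   ]
 [-0.01   1.    -0.002]
 [-1.    -0.01  -0.003]]
yaw about world z needed 0.0018846686526255642
bar z 501 [89.70887863 91.1995178  92.29495393]
tab y 69 [[14.7, 41.2, 106.3], [29.3, 45.3, 108.0], [42.9, 50.4, 109.7]]
```

View pics/scz7.png

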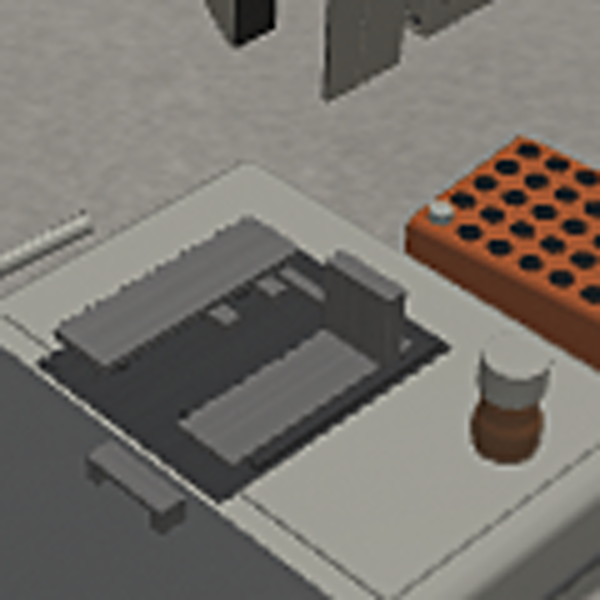

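The catch is back up (top at 91.2 mm), the tab is at y≈45 mm with the arm beyond the second tooth, and the vial is at the same pixels. The hand is clear and still.

```bash
python3 - <<'E'
from bench import ctrl
print(ctrl.hand_in())
E
```

```text
the job is handed in; nothing more can be done
None
```

The sample case is unbolted and the job is handed in at about 10 s of robot time, against the 32 s limit.

**What I did:** One fingertip pressed the catch 8–9 mm down. With it held there, the other fingertip pushed the tab until the bolt hit its end stop (14.6 N, no further motion). I then lifted straight up, so the catch rose only once the bolt was fully back.

**Last checks (scene camera):**
- **Catch:** its top is back up at 91 mm; it should be 92 mm when up.
- **Bolt:** the tab is at y ≈ 45 mm, and the bolt's arm is past the second tooth. The keeper is empty.
- **Other objects:** the vial and the visible part of the tube rack look unmoved. I did not measure the rack or pipette again at the end, but the path never came near them.
- **Hand:** it is clear of everything and the force reading is about zero.

**What disagreed:** the fingertips seen in the scene camera were about 22 mm higher than the reported TCP height. I went by the images, and contact came within a couple of millimetres of where they predicted. While the hand was in place it hid much of the mechanism, so the end stop was judged by force. The bolt's position was only confirmed by camera after the lift.

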